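# Stamp the batch mark into a preserving jar's lid

## Task

Take the batch stamp from its holder and mark the jar with the steel lid: set the die square on the middle of the lid's raised round button and press straight down with a steady 15 newtons or so (11 to 19) for a full second, never over 24 newtons, which would burst the seal. Then lift the stamp straight up off the lid by about 50 mm without dragging it, and put it back upright, fully down in its holder, and let go. Leave all the jars and the stack of rubber seals where they stand.

Things in the scene. Friction and masses are not known exactly. Their poses are not given: they have to be found in the camera images.
- stamp: Loose hand stamp, 100 mm tall, 0.15 to 0.31 kg, upright in the holder. Origin: centre of the flat round die face at its lower end; z points up to the handle. From the origin up: steel die 18 mm in diameter, 0 to 30 mm; steel collar 40 mm in diameter, 30 to 36 mm; square black plastic handle 20 x 20 mm (faces across its x and y), 36 to 100 mm.
- holder: Fixed grey plastic block, 76 x 76 x 40 mm tall, with one upright round hole at its centre, 24 mm in diameter and 36 mm deep. Origin: centre of its underside, on the table. The stamp's die hangs in the hole with its collar resting on the block's top, so that the die face is then 10 mm above the block's underside.
- jar: Loose filled glass jar to mark, 84 mm wide, 0.6 kg, the only one with a flat steel lid (80 mm). Origin: centre of its underside, z up. On its axis the lid has a raised steel button, 30 mm wide, 7 mm proud. Lid height varies, unmeasured: the button top is 105 to 125 mm above the origin. The button is springy: it sinks from about 6 N on, 1 mm per 9 N, solid after 4 mm; it rises again when released.
- tall_jar: Bystander: loose narrow glass jar with a glass lid and wire clip, 72 mm in diameter, 125 mm tall, 0.55 kg. Origin: centre of its underside.
- small_jar: Bystander: loose low glass jar with a glass lid and wire clip, 86 mm in diameter, 78 mm tall, 0.45 kg. Origin: centre of its underside.
- seals: Bystander: loose stack of dark rubber seal rings, 92 mm outer and 68 mm inner diameter, 16 mm tall, lying flat on the table. Origin: centre of its underside.
Not all that is in view belongs to the job. There is more than one size of the stamp; the one meant has the size given above. Several things have the shape of the holder; the one meant has the colours described above.

How it is judged:
On the way, in this order (a step that is already met when the one before it is completed fails the run):
1. the stamp presses on the jar's button with 11 to 19 N, upright within 4 degrees and within 4 mm of the jar's axis, for 0.8 s without a break (contact force between stamp and jar between 11 and 19 N and angle between stamp's own z axis and vertical below 0.07 rad and horizontal distance between stamp and jar below 0.004 m), for 0.8 s.
2. the stamp is lifted straight up: die face more than 136 mm above the jar's underside while still within 12 mm of the jar's axis (z of stamp in the frame of jar above 0.136 m and horizontal distance between stamp and jar below 0.012 m), for 0.02 s.
At the end, for the whole second after the job is handed in: The stamp stands released and at rest in the holder: die face within 5 mm sideways of the hole's axis and less than 12.5 mm above the block's underside (10 mm is fully down), upright within 3.4 degrees; the marked jar stands upright (within 3 degrees) and at rest (horizontal distance between stamp and holder below 0.005 m and z of stamp in the frame of holder below 0.0125 m and angle between stamp's own z axis and vertical below 0.06 rad and linear speed of each of stamp, jar below 0.02 m/s and angle between jar's own z axis and vertical below 0.05 rad); the robot touches nothing.
It fails at once if the stamp presses on the jar with more than 24 N (contact force between stamp and jar above 24 N).
It fails at once if the stamp touches the jar (more than 1 N) more than 6 mm off the jar's axis, or is dragged there (contact force between stamp and jar above 1 N and horizontal distance between stamp and jar above 0.006 m).
It fails at once if the stamp presses on the jar (more than 4 N) tilted by more than 5 degrees (contact force between stamp and jar above 4 N and angle between stamp's own z axis and vertical above 0.09 rad).
It fails at once if the marked jar is shifted by more than 8 mm (distance of jar from where it was at the start of the episode above 0.008 m).
It fails at once if the tall jar, the small jar or the stack of seals is moved by more than 10 mm (distance of any of tall_jar, small_jar, seals from where it was at the start of the episode above 0.01 m).
It also fails if it takes over 69 s, if anything falls off the work surface, if the arm or the gripper's body presses on something with over 40 N, if the wrist force passes 120 N, or if a joint passes its speed limit or range.

## Robot

A 7-joint arm with a two-finger parallel gripper is mounted at the origin on the work surface. World frame = base frame: x ahead of the robot, y to its left, z up, the work surface at z = 0. Lengths are in m, angles in rad, forces in N, time in s.
With the tool pointing down it reaches from about 0.4 to 0.85 m from the base axis. Payload 4.5 kg.
Tool frame: the origin (TCP) lies between the finger pads; the fingertips stand 11 mm ahead of it and the grasp point (between the pads) lies 8 mm behind it (r.tip_reach is the distance from the TCP to the fingertips, in m); x points along the fingers, y is the direction in which the jaws open and shut, and the axes are right-handed (so a half turn about x gives the same grasp; the last joint's range is limited). The gripper opens to 88 mm and grips with 3 to 60 N. Pads are 18 mm wide; open, the fingers measure 123 mm over their backs; the gripper's body (75 mm by 187 mm) begins 45 mm behind the grasp point.
Start: joints at [1.273, 0.689, -0.195, 1.565, 0.157, 0.902, -0.215], TCP at [0.204, -0.591, 0.25] pointing down, gripper open.
Joint ranges: [-3.01, 3.01], [-0.46, 2.08], [-1.47, 1.51], [0.13, 2.56], [-1, 4.14], [0.04, 2.09], [-2.66, 2.66]. Speed limits (rad/s): [2.57, 2.57, 3.14, 3.14, 3.14, 3.14, 3.14].

## Interface

Orientations are given as a unit quaternion [x, y, z, w].
In Python, from plant import r gives the robot as it stands.
- The arm moves only by the tool drive_tool, never from a script. Its argument "deltas" is a list of rows, each a list of 3 entries, a list of its own where there are three numbers: the turn, a rotation vector about the tool's x, y, z in degrees, then the shift along the tool's x, y, z in cm, then the finger opening in cm, from 0 to 8.81. A call has 1 to 12 rows; each row shifts and turns the commanded pose from where the row before left it, along the tool's axes as they then stand; what a row does not reach is not made up. A row lasts 1/12 s, in which the tool goes at most 41.7 mm and 7.16 degrees, less where a joint would pass 70% of its speed; a pose out of reach is approached as far as the arm can. A call is refused whole if a number of a shift passes 4.17 or a number of a turn 7.16, either way. A call with a gripper value outside its range is refused whole. The fingers move at their own pace and stop on an object; "force" is the grip in N (left out, the last holds). Time passes only in rows, so rows that do not move let the fingers close. It gives the time, the measured TCP pose, the force and the opening at its end, in the units of the state.
- r.get_state(): the state, without advancing time (a new reading comes with each control period).
- r.snapshot(name): name is "side" or "top"; returns a dict with "color" (480x640x3 uint8, red, green, blue), "fov_y" (degrees; the focal length in pixels is half the picture's height over the tangent of half this angle, whatever the lens; pixels are square), "cx", "cy" (the principal point, pixels), "extrinsics" (4x4, takes a point from world to camera coordinates). Camera axes: x right, y up, looking along -z (the intrinsics and any distortion apply to the point x, -y, -z); pixel columns grow to the right and rows downward; lengths in m; the calibration is good to about 2 mm. A picture is of the moment at which its call begins. There is no depth.
- r.finish_job(): hands the job in, once; it reports no verdict.
The state is a dict: "clock": time; "q": joint angles; "qd": joint speeds; "joint_torque": joint torques, N m; "tool_pos": TCP position; "eef_rot": TCP orientation; "contact_force": force on the tool from outside, world axes, zero at the start; "moment": the same for the moment, N m; "opening": opening from 0.0 (shut) to 1.0 (fully open).
Only numpy, scipy, OpenCV 4.12 (cv2) and the standard library are available. Lean on these libraries where they do the work, as an engineer would, in place of code of your own. Each camera call takes 0.05 s, during which the arm holds its last target. There are 200 camera calls.

## Working session

There is one attempt and no reset: what is moved stays moved. The work goes in short steps, Python scripts to look and compute and a tool call to move; the robot and the scene stay as the last step left them, time stands still between calls to the robot, and variables do not carry over. Pictures are saved under pics/ and viewed, about 8 in all and at most 12, crops included, and the job is handed in when it is done.

Besides the shell and the picture viewer there is one more tool, called after ">>>" by a JSON object that holds its "op" and its "data". drive_tool: Moves the arm, as the interface text tells. Its arguments: {"type":"object","properties":{"deltas":{"type":"array","items":{"type":"array"}},"force":{"type":"number"}},"required":["deltas"]}

```bash
mkdir -p pics; ls; python3 - <<'E'
from plant import r
import cv2,numpy as np,pickle
S={}
for n in("side","top"):
    s=r.snapshot(n);S[n]=s;cv2.imwrite(f"pics/{n}0.png",s["color"][:,:,::-1])
    print(n,{k:v for k,v in s.items() if k!="color"})
pickle.dump(S,open("s0.pkl","wb"))
print(r.get_state(), r.tip_reach)
E
```

```text
pics
side {'fov_y': 55.109358810676724, 'cx': 317.9658723547177, 'cy': 238.01919707689453, 'extrinsics': array([[-0.92647862, -0.37634577, -0.00110458,  0.49108768],
       [ 0.18918264, -0.46825832,  0.86310143, -0.14928058],
       [-0.3253418 ,  0.79943606,  0.50502941, -0.6953621 ],
       [ 0.        ,  0.        ,  0.        ,  1.        ]])}
top {'fov_y': 49.86435458114372, 'cx': 321.33380503410365, 'cy': 242.78818757298404, 'extrinsics': array([[-0.01724819, -0.99982301,  0.00751385, -0.00750422],
       [ 0.99362651, -0.01630307,  0.11153729, -0.53240187],
       [-0.11139505,  0.00938977,  0.99373184, -0.79592067],
       [ 0.        ,  0.        ,  0.        ,  1.        ]])}
{'clock': 0.1, 'q': array([ 1.27280926,  0.68991622, -0.1945655 ,  1.56622434,  0.15732909,
        0.90251787, -0.21513342]), 'qd': array([-5.79806597e-04, -6.91411645e-04, -1.21596266e-03, -3.56331078e-03,
        8.19203057e-04, -2.05745231e-03, -4.06501540e-05]), 'joint_torque': array([-2.89738950e-03, -5.28502572e+01, -1.27155785e+00, -1.53837794e+01,
       -5.26060956e-02,  1.96351779e-03,  5.77904325e-05]), 'tool_pos': array([ 0.20338004, -0.59040236,  0.24898552]), 'eef_rot': array([-0.69725568, -0.11737352,  0.69753096, -0.11622627]), 'contact_force': array([-0.19074226,  0.61190247, -0.01364782]), 'moment': array([ 0.07478765,  0.01058022, -0.00912436]), 'opening': 0.99705324112457} 0.011
```

View pics/side0.png

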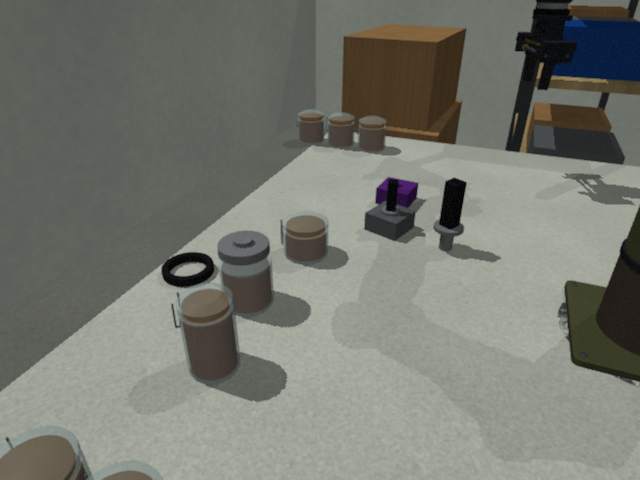

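View pics/top0.png

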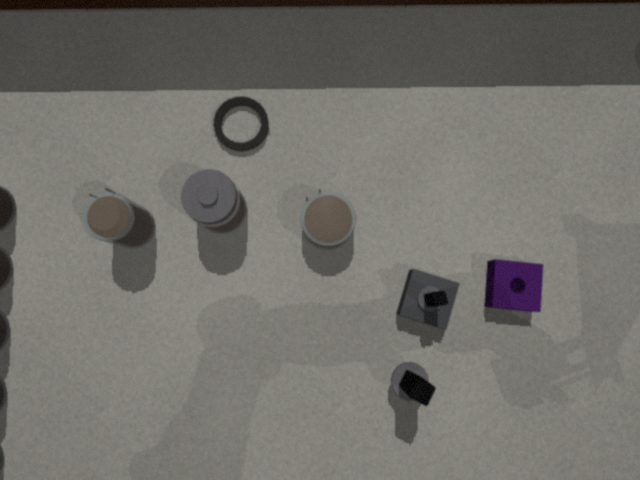

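Two stamps are in view. The smaller is in the grey block, at top (432,298) and side (391,205). The larger stands free, at top (412,385) and side (452,210). The two blocks are grey, top (428,300), and purple, top (515,287). The only steel-lidded jar is at top (210,197), side (245,265). The grey block and the stamp in it fit the description, so I'll check the sizes in an enlarged crop.

```bash
cat > h.py <<'E'
import numpy as np,cv2,pickle
def K(s): 
    f=240/np.tan(np.radians(s["fov_y"]/2)); return f,s["cx"],s["cy"]
def proj(s,P):
    P=np.atleast_2d(P); c=P@s["extrinsics"][:3,:3].T+s["extrinsics"][:3,3]
    f,cx,cy=K(s); return np.c_[cx+f*c[:,0]/-c[:,2], cy-f*c[:,1]/-c[:,2]]
def onz(s,uv,z):
    f,cx,cy=K(s); E=s["extrinsics"];R,t=E[:3,:3],E[:3,3];o=-R.T@t
    d=R.T@np.array([(uv[0]-cx)/f,-(uv[1]-cy)/f,-1]); return o+d*(z-o[2])/d[2]
E
python3 - <<'E'
from h import *
S=pickle.load(open("s0.pkl","rb"))
a=S["top"]["color"][245:425,380:470,::-1]; b=S["side"]["color"][165:265,355:475,::-1]
a=cv2.resize(a,(300,600),interpolation=cv2.INTER_CUBIC); b=cv2.resize(b,(480,400),interpolation=cv2.INTER_CUBIC)
c=cv2.resize(S["top"]["color"][150:240,165:255,::-1],(200,200),interpolation=cv2.INTER_CUBIC)
im=np.zeros((600,780,3),np.uint8);im[:,:300]=a;im[:400,300:]=b;im[400:,300:500]=c
im=np.clip(im.astype(float)*1.7,0,255).astype(np.uint8)
cv2.imwrite("pics/crop.png",im)
t,s=S["top"],S["side"]
for nm,uv in (("grey",(428,298)),("purple",(515,286))): print(nm,onz(t,uv,.04))
print(onz(s,(391,213),.04), onz(t,(412,382),.04))
E
```

```text
grey [ 0.44148518 -0.18159383  0.04      ]
purple [ 0.4578463 -0.3190688  0.04     ]
[ 0.43823831 -0.17969419  0.04      ] [ 0.31375752 -0.15182612  0.04      ]
```

View pics/crop.png

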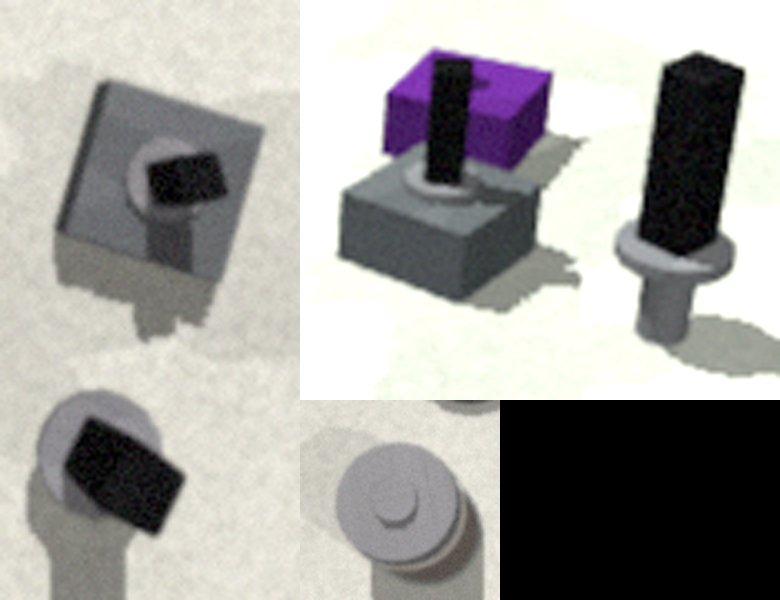

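The crop shows a slim stamp, with a collar about half the block's width (40 of 76 mm), in the grey block. The free one is clearly larger. The target is the stamp in the grey block. Next I'll fit its pose and look at the lid enlarged.

```bash
python3 - <<'E'
from h import *
from scipy.optimize import minimize
S=pickle.load(open("s0.pkl","rb"))
def box(x,y,yaw,h,z0,z1):
    c,s=np.cos(yaw),np.sin(yaw)
    return np.array([[x+c*a*h-s*b*h,y+s*a*h+c*b*h,z] for a in(-1,1) for b in(-1,1) for z in(z0,z1)])
def poly(s,P,sh,up=8):
    m=np.zeros(sh,np.uint8); h=cv2.convexHull(((proj(s,P)+.5)*up*16).astype(np.int32)); 
    big=np.zeros((sh[0]*up,sh[1]*up),np.uint8); cv2.fillConvexPoly(big,h,255,shift=4); return big
rois={"top":(415,280,460,318),"side":(375,172,415,222)}
T={}
for n,(x0,y0,x1,y1) in rois.items():
    g=cv2.GaussianBlur(S[n]["color"],(3,3),0).max(2).astype(np.float32)[y0:y1,x0:x1]
    g=cv2.resize(g,None,fx=8,fy=8,interpolation=cv2.INTER_CUBIC); 
    print(n,np.percentile(g,[2,10,30,50,80])); T[n]=g<(28 if n=="top" else 28)
def cost(p,ns):
    c=0
    for n in ns:
        x0,y0,x1,y1=rois[n]
        h=cv2.convexHull(((proj(S[n],box(p[0],p[1],p[2],.01,.046,.110))+.5-[x0,y0])*8*16).astype(np.int32))
        m=np.zeros(T[n].shape,np.uint8);cv2.fillConvexPoly(m,h,1,shift=4)
        c+=1-(T[n]&(m>0)).sum()/(T[n]|(m>0)).sum()
    return c
for ns in(["top"],["side"],["top","side"]):
    best=None
    for yaw in np.radians(np.arange(-45,45,10)):
        q=minimize(cost,[.441,-.181,yaw],args=(ns,),method="Nelder-Mead",options=dict(initial_simplex=[[.441,-.181,yaw],[.446,-.181,yaw],[.441,-.176,yaw],[.441,-.181,yaw+.15]]))
        if best is None or q.fun<best.fun: best=q
    print(ns,best.x[:2],np.degrees(best.x[2]),best.fun)
b=cv2.resize(S["side"]["color"][225:285,210:285,::-1],(750,600),interpolation=cv2.INTER_CUBIC)
b=np.clip(b*2.,0,255).astype(np.uint8)
b2=cv2.resize(S["top"]["color"][165:233,175:247,::-1],(635,600),interpolation=cv2.INTER_CUBIC)
b2=np.clip(b2*1.8,0,255).astype(np.uint8)
im=np.hstack([b,b2]);im=cv2.resize(im,(800,int(600*800/im.shape[1])))
print(800/1385); cv2.imwrite("pics/lid.png",im)
E
```

```text
top [ 8.14836393 16.79755745 53.72343063 65.33472824 79.5112915 ]
side [  7.27246     15.77653828  55.30359612  72.42568588 113.68634949]
['top'] [ 0.44037649 -0.18296833] 3.4617369174521944 0.18801076819536588
['side'] [ 0.44342143 -0.19130648] 12.314862247928769 0.2088687083373587
['top', 'side'] [ 0.44113622 -0.18223933] 11.562211094456877 0.4426289964018546
0.5776173285198556
```

View pics/lid.png

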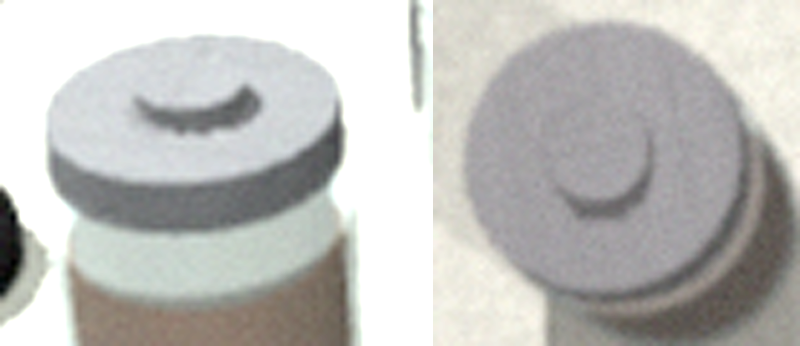

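Side crop: lid top ellipse centred near (244,238), button at about (243,241). Top crop: lid centred near (208,197), button near (207,195). The handle fits disagree, so I'll recheck the threshold and the size.

```bash
python3 - <<'E'
from h import *
from scipy.optimize import minimize
S=pickle.load(open("s0.pkl","rb"))
rois={"top":(415,280,460,318),"side":(375,172,415,222)}
T={}
for n,(x0,y0,x1,y1) in rois.items():
    g=S[n]["color"].max(2).astype(np.float32)[y0:y1,x0:x1]
    g=cv2.resize(g,None,fx=8,fy=8,interpolation=cv2.INTER_LINEAR); g=cv2.GaussianBlur(g,(0,0),5)
    k,l,st,ce=cv2.connectedComponentsWithStats((g<36).astype(np.uint8))
    i=1+np.argmax(st[1:,4]); T[n]=l==i; print(n,st[i]/8+[x0,y0,0,0,0],ce[i]/8+[x0,y0])
def hull(n,p,k=1):
    x,y,yaw=p;x0,y0=rois[n][:2];c,s=np.cos(yaw),np.sin(yaw);h=.01*k
    P=np.array([[x+c*a*h-s*b*h,y+s*a*h+c*b*h,z] for a in(-1,1) for b in(-1,1) for z in(.04+.006*k,.04+.07*k)])
    return cv2.convexHull(((proj(S[n],P)+.5-[x0,y0])*8*16).astype(np.int32))
def cost(p,ns):
    c=0
    for n in ns:
        m=np.zeros(T[n].shape,np.uint8);cv2.fillConvexPoly(m,hull(n,p[:3],p[3]),1,shift=4)
        c+=1-(T[n]&(m>0)).sum()/(T[n]|(m>0)).sum()
    return c
def fit(ns,k0):
    best=None
    for yaw in np.radians(np.arange(-45,45,10)):
        a=np.array([.441,-.181,yaw,k0]);q=minimize(cost,a,args=(ns,),method="Nelder-Mead",options=dict(initial_simplex=a+np.array([[0]*4,[.005,0,0,0],[0,.005,0,0],[0,0,.15,0],[0,0,0,.1]])))
        if best is None or q.fun<best.fun: best=q
    print(ns,best.x[:2].round(4),np.degrees(best.x[2]).round(1),best.x[3].round(3),best.fun);return best.x
for ns in(["top"],["side"],["top","side"]): p=fit(ns,1.)
# 2-view free triangulation of table-level scene: holder top corners etc.
ims=[]
for n,(x0,y0,x1,y1) in rois.items():
    g=np.clip(cv2.resize(S[n]["color"][y0:y1,x0:x1,::-1],None,fx=8,fy=8)*2.,0,255).astype(np.uint8)
    cv2.polylines(g,[hull(n,p[:3],p[3])],True,(0,0,255),1,shift=4)
    cs,_=cv2.findContours(T[n].astype(np.uint8),0,1);cv2.drawContours(g,cs,-1,(0,255,0),1)
    ims.append(cv2.copyMakeBorder(g,0,400-g.shape[0],0,0,0))
cv2.imwrite("pics/fit.png",np.hstack(ims))
E
```

```text
top [ 424.5    291.375   23.375   16.    2341.25 ] [435.82162974 299.3848772 ]
side [ 386.75   180.25    11.375   30.75  2230.75 ] [392.11347081 195.50772582]
['top'] [ 0.4401 -0.1843] 12.7 0.934 0.052075821572061365
['side'] [ 0.4426 -0.1906] 12.6 0.939 0.06149962401976583
['top', 'side'] [ 0.4406 -0.1841] 11.5 0.944 0.20970781791833748
```

View pics/fit.png

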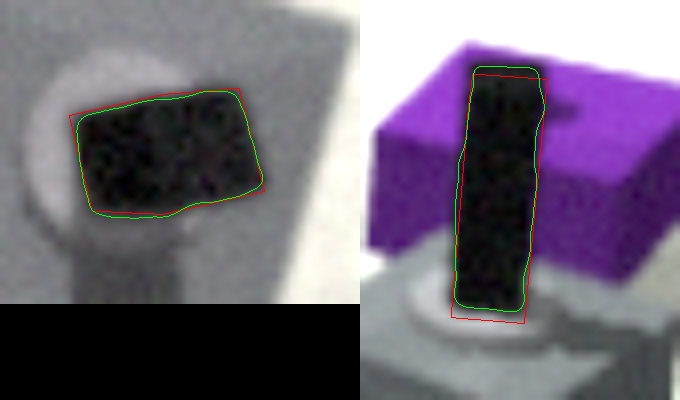

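Green outline and fit agree within about 1 px in the top view: stamp at (0.440,-0.184), yaw about 12°. The views differ by a couple of pixels, so I'll align over the lid by relative image measurement. Next, the jar triangulation and the first move.

```bash
cat >> h.py <<'E'
from scipy.spatial.transform import Rotation as Rn
def plan(st,pos,yaw):
    """tool x down; jaw (y) axis at world angle yaw (mod 180)"""
    R=Rn.from_quat(st["eef_rot"]).as_matrix()
    best=None
    for k in(0,np.pi):
        y=np.array([np.cos(yaw+k),np.sin(yaw+k),0]);x=np.array([0,0,-1.]);T=np.c_[x,y,np.cross(x,y)]
        rv=Rn.from_matrix(R.T@T).as_rotvec(degrees=True)
        if best is None or np.linalg.norm(rv)<np.linalg.norm(best):best=rv
    print("pos",st["tool_pos"].round(4),"clk",round(st["clock"],2),"op",st["opening"].round(3),"F",st["contact_force"].round(1)); print("turn",best.round(2),"shift cm (pre-turn axes)",(R.T@(np.array(pos)-st["tool_pos"])*100).round(2))
    print("R",R.round(3).tolist())
E
python3 - <<'E'
from h import *
from plant import r
from scipy.optimize import least_squares
S=pickle.load(open("s0.pkl","rb"));t,s=S["top"],S["side"]
obs=np.r_[208.3,195.7,243.2,243.6]
q=least_squares(lambda p:np.r_[proj(t,p)[0],proj(s,p)[0]]-obs,[.5,.2,.1]);print("lid",q.x,q.fun)
for z in(.1,.11,.12):print(z,onz(t,obs[:2],z),onz(s,obs[2:],z))
for n,uv,z in(("tall",(110,217),.12),("small",(328,219),.07),("seal",(241,124),.01),("big",(410,381),.05)):print(n,onz(t,uv,z))
st=r.get_state()
for y in(12,102):plan(st,[.4405,-.184,.25],np.radians(y))
E
```

```text
lid [0.59483625 0.14732493 0.11232177] [-0.13285549 -0.30223389  0.34561871  0.07803717]
0.1 [0.5969611  0.14973103 0.1       ] [0.6067784  0.12980404 0.1       ]
0.11 [0.59487222 0.14761954 0.11      ] [0.59758719 0.14402001 0.11      ]
0.12 [0.59278333 0.14550805 0.12      ] [0.58839598 0.15823599 0.12      ]
tall [0.56406913 0.28533379 0.12      ]
small [ 0.56412625 -0.02690664  0.07      ]
seal [0.73735221 0.11478715 0.01      ]
big [ 0.31685431 -0.14707824  0.05      ]Traceback (most recent call last):
  File "<stdin>", line 10, in <module>
  File "h.py", line 19, in plan
    print("pos",st["tool_pos"].round(4),"clk",round(st["clock"],2),"op",st["opening"].round(3),"F",st["contact_force"].round(1)); print("turn",best.round(2),"shift cm (pre-turn axes)",(R.T@(np.array(pos)-st["tool_pos"])*100).round(2))
                                                                        ^^^^^^^^^^^^^^^^^^^
AttributeError: 'float' object has no attribute 'round'
```

```bash
sed -i 's/st\["opening"\].round(3)/round(float(st["opening"]),3)/' h.py; python3 - <<'E'
from h import *
from plant import r
plan(r.get_state(),[.4405,-.184,.25],np.radians(102))
E
```

```text
pos [ 0.2034 -0.5904  0.249 ] clk 0.1 op 0.997 F [-0.2  0.6 -0. ]
turn [7.02 0.01 0.09] shift cm (pre-turn axes) [ -0.05 -30.7  -35.66]
R [[-0.001, 0.326, -0.945], [0.002, -0.945, -0.326], [-1.0, -0.002, 0.0]]
```

>>> {"op": "drive_tool", "data": {"deltas": [[[0, 0, 0], [0, -2, -2.3], 8.8], [[0, 0, 0], [0, -2, -2.3], 8.8], [[0, 0, 0], [0, -2, -2.3], 8.8], [[0, 0, 0], [0, -2, -2.3], 8.8], [[0, 0, 0], [0, -2, -2.3], 8.8], [[0, 0, 0], [0, -2, -2.3], 8.8], [[0, 0, 0], [0, -2, -2.3], 8.8], [[0, 0, 0], [0, -2, -2.3], 8.8], [[0, 0, 0], [0, -2, -2.3], 8.8], [[0, 0, 0], [0, -2, -2.3], 8.8], [[0, 0, 0], [0, -2, -2.3], 8.8], [[0, 0, 0], [0, -2, -2.3], 8.8]]}}

```text
clock: 1.1
tool_pos: [0.3867, -0.2727, 0.2496]
eef_rot: [-0.697, -0.117, 0.698, -0.117]
contact_force: [0.6, -0.0, 0.3]
opening: 0.995
```

>>> {"op": "drive_tool", "data": {"deltas": [[[0, 0, 0], [0, -2.2, -2.7], 8.8], [[0, 0, 0], [0, -2.2, -2.7], 8.8], [[0, 0, 0], [0, -2.3, -2.7], 8.8], [[3.5, 0, 0], [0, 0, 0], 8.8], [[3.5, 0, 0], [0, 0, 0], 8.8], [[0, 0, 0], [0, 0, 0], 8.8], [[0, 0, 0], [0, 0, 0], 8.8], [[0, 0, 0], [0, 0, 0], 8.8]]}}

```text
clock: 1.77
tool_pos: [0.4408, -0.1847, 0.2496]
eef_rot: [-0.703, -0.074, 0.703, -0.074]
contact_force: [-0.3, -0.4, -0.0]
opening: 0.997
```

```bash
python3 - <<'E'
from h import *
from plant import r
plan(r.get_state(),[.4405,-.184,.07],np.radians(102))
s=r.snapshot("top");cv2.imwrite("pics/top1.png",np.clip(s["color"][:,:,::-1]*1.6,0,255).astype(np.uint8))
E
```

```text
pos [ 0.4408 -0.1847  0.2496] clk 1.77 op 0.997 F [-0.3 -0.4 -0. ]
turn [ 0.05  0.03 -0.  ] shift cm (pre-turn axes) [ 1.796e+01 -8.000e-02  1.000e-02]
R [[-0.0, 0.209, -0.978], [-0.0, -0.978, -0.209], [-1.0, 0.0, 0.0]]
```

>>> {"op": "drive_tool", "data": {"deltas": [[[0, 0, 0], [2, 0, 0], 8.8], [[0, 0, 0], [2, 0, 0], 8.8], [[0, 0, 0], [2, 0, 0], 8.8], [[0, 0, 0], [2, 0, 0], 8.8], [[0, 0, 0], [2, 0, 0], 8.8], [[0, 0, 0], [2, 0, 0], 8.8], [[0, 0, 0], [2, 0, 0], 8.8], [[0, 0, 0], [2, 0, 0], 8.8], [[0, 0, 0], [1, 0, 0], 8.8], [[0, 0, 0], [0.9, 0, 0], 8.8], [[0, 0, 0], [0, 0, 0], 8.8], [[0, 0, 0], [0, 0, 0], 8.8]]}}

```text
clock: 2.82
tool_pos: [0.4412, -0.1846, 0.0709]
eef_rot: [0.703, 0.074, -0.703, 0.074]
contact_force: [-0.3, -0.5, 0.1]
opening: 1.001
```

>>> {"op": "drive_tool", "data": {"deltas": [[[0, 0, 0], [0, 0, 0], 5], [[0, 0, 0], [0, 0, 0], 3.5], [[0, 0, 0], [0, 0, 0], 2.8], [[0, 0, 0], [0, 0, 0], 2.6], [[0, 0, 0], [0, 0, 0], 2.4], [[0, 0, 0], [0, 0, 0], 2.2], [[0, 0, 0], [0, 0, 0], 2.0], [[0, 0, 0], [0, 0, 0], 1.8], [[0, 0, 0], [0, 0, 0], 1.5], [[0, 0, 0], [0, 0, 0], 1], [[0, 0, 0], [0, 0, 0], 0], [[0, 0, 0], [0, 0, 0], 0]], "force": 10}}

```text
clock: 3.82
tool_pos: [0.4411, -0.1844, 0.0707]
eef_rot: [-0.703, -0.074, 0.703, -0.074]
contact_force: [0.3, -0.2, 0.4]
opening: 0.227
```

>>> {"op": "drive_tool", "data": {"deltas": [[[0, 0, 0], [0, 0, 0], 0], [[0, 0, 0], [0, 0, 0], 0], [[0, 0, 0], [0, 0, 0], 0], [[0, 0, 0], [0, 0, 0], 0], [[0, 0, 0], [0, 0, 0], 0], [[0, 0, 0], [0, 0, 0], 0]], "force": 45}}

```text
clock: 4.32
tool_pos: [0.4411, -0.1844, 0.0707]
eef_rot: [-0.703, -0.074, 0.703, -0.074]
contact_force: [-0.3, 0.2, -1.0]
opening: 0.222
```

>>> {"op": "drive_tool", "data": {"deltas": [[[0, 0, 0], [-0.5, 0, 0], 0], [[0, 0, 0], [-1, 0, 0], 0], [[0, 0, 0], [-1.5, 0, 0], 0], [[0, 0, 0], [-2, 0, 0], 0], [[0, 0, 0], [-2, 0, 0], 0], [[0, 0, 0], [-2, 0, 0], 0], [[0, 0, 0], [-2, 0, 0], 0], [[0, 0, 0], [-2, 0, 0], 0], [[0, 0, 0], [-2, 0, 0], 0], [[0, 0, 0], [-2, 0, 0], 0], [[0, 0, 0], [-1, 0, 0], 0], [[0, 0, 0], [0, 0, 0], 0]]}}

```text
clock: 5.32
tool_pos: [0.442, -0.1848, 0.2536]
eef_rot: [0.705, 0.073, -0.702, 0.075]
contact_force: [0.4, 0.3, -2.0]
opening: 0.225
```

```bash
python3 - <<'E'
from h import *
from plant import r
st=r.get_state();plan(st,[.5949,.1475,.25],np.radians(102))
s=r.snapshot("side");cv2.imwrite("pics/side1.png",np.clip(cv2.resize(s["color"][50:260,320:520,::-1],None,fx=2.8,fy=2.8)*1.6,0,255).astype(np.uint8))
E
```

```text
pos [ 0.442  -0.1848  0.2536] clk 5.32 op 0.225 F [ 0.4  0.3 -2. ]
turn [-0.01 -0.25 -0.16] shift cm (pre-turn axes) [  0.37 -29.33 -21.86]
R [[0.005, 0.208, -0.978], [-0.002, -0.978, -0.208], [-1.0, 0.003, -0.004]]
```

View pics/side1.png

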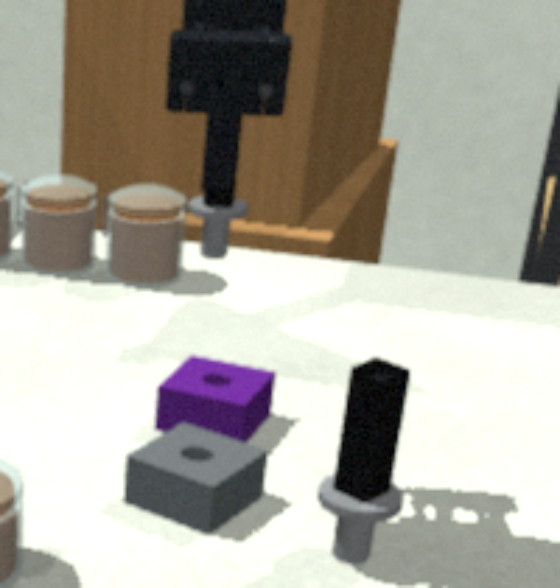

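The stamp is lifted cleanly and hangs straight in the gripper, and the grey block is empty. Now over to the jar.

>>> {"op": "drive_tool", "data": {"deltas": [[[0, 0, 0], [0, -1, -0.7], 0], [[0, 0, 0], [0, -2, -1.5], 0], [[0, 0, 0], [0, -3, -2.3], 0], [[0, 0, 0], [0, -3, -2.2], 0], [[0, 0, 0], [0, -3, -2.3], 0], [[0, 0, 0], [0, -3, -2.2], 0], [[0, 0, 0], [0, -3, -2.3], 0], [[0, 0, 0], [0, -3, -2.2], 0], [[0, 0, 0], [0, -3, -2.3], 0], [[0, 0, 0], [0, -2.5, -1.8], 0], [[0, 0, 0], [0, -1.8, -1.3], 0], [[0, 0, 0], [0, -1, -0.7], 0]]}}

```text
clock: 6.37
tool_pos: [0.593, 0.1517, 0.2493]
eef_rot: [-0.702, -0.076, 0.704, -0.075]
contact_force: [-0.3, 0.6, -1.5]
opening: 0.222
```

>>> {"op": "drive_tool", "data": {"deltas": [[[0, 0, 0], [0, 0, 0], 0], [[0, 0, 0], [0, 0, 0], 0], [[0, 0, 0], [0, 0, 0], 0], [[0, 0, 0], [0, 0, 0], 0], [[0, 0, 0], [0, 0, 0], 0], [[0, 0, 0], [0, 0, 0], 0]]}}

```text
clock: 6.87
tool_pos: [0.5933, 0.1462, 0.2509]
eef_rot: [-0.703, -0.073, 0.703, -0.074]
contact_force: [-0.4, 0.1, -1.0]
opening: 0.222
```

```bash
python3 - <<'E'
from h import *
from plant import r
st=r.get_state();plan(st,[.5949,.1475,.22],np.radians(102))
S={}
for n in("top","side"):
    s=r.snapshot(n);S[n]=s
    print(n,"expected die face",proj(s,st["tool_pos"]-[0,0,.0607]),"lid btn",proj(s,[.5949,.1475,.119]))
pickle.dump(S,open("s2.pkl","wb"))
a=cv2.resize(S["side"]["color"][150:290,190:300,::-1],(471,600),interpolation=cv2.INTER_CUBIC)
b=cv2.resize(S["top"]["color"][130:270,140:216,::-1],(326,600),interpolation=cv2.INTER_CUBIC)
cv2.imwrite("pics/both2.png",np.clip(np.hstack([a,b])*1.7,0,255).astype(np.uint8))
E
```

```text
pos [0.5933 0.1462 0.2509] clk 6.87 op 0.222 F [-0.4  0.1 -1. ]
turn [-0.09  0.01 -0.03] shift cm (pre-turn axes) [ 3.09 -0.09 -0.19]
R [[-0.0, 0.206, -0.978], [-0.001, -0.978, -0.206], [-1.0, 0.001, 0.0]]
top expected die face [[196.40922004 184.44191009]] lid btn [[207.06899846 194.41462721]]
side expected die face [[240.46883812 198.08985322]] lid btn [[243.09444646 240.02164213]]
```

View pics/both2.png

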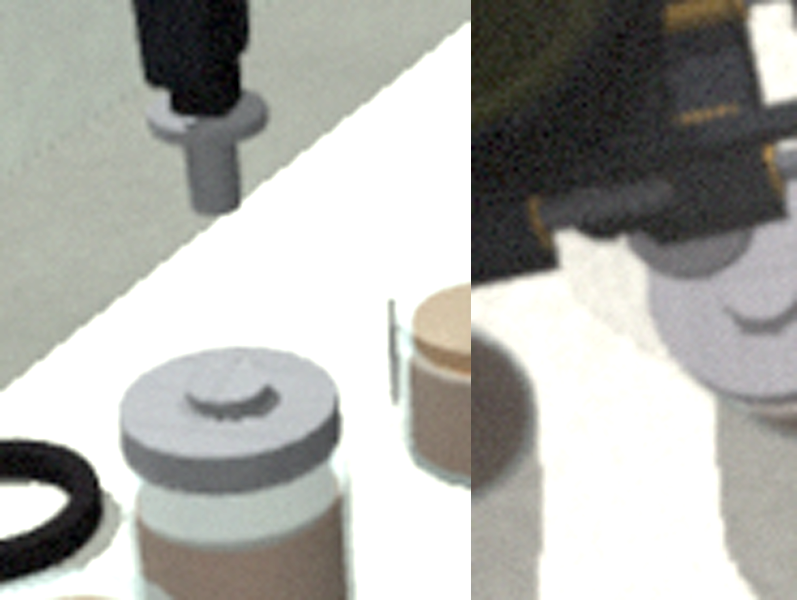

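Side crop: die face at about (239.7,198) against an expected 240.5, and the lid axis at about 243.3 against 243.1, so the offset is about 1 px. I'll go down to just above the button and measure again.

>>> {"op": "drive_tool", "data": {"deltas": [[[0, 0, 0], [0.5, -0.1, -0.2], 0], [[0, 0, 0], [1, 0, 0], 0], [[0, 0, 0], [1, 0, 0], 0], [[0, 0, 0], [1, 0, 0], 0], [[0, 0, 0], [1, 0, 0], 0], [[0, 0, 0], [0.8, 0, 0], 0], [[0, 0, 0], [0.5, 0, 0], 0], [[0, 0, 0], [0.2, 0, 0], 0], [[0, 0, 0], [0, 0, 0], 0], [[0, 0, 0], [0, 0, 0], 0], [[0, 0, 0], [0, 0, 0], 0], [[0, 0, 0], [0, 0, 0], 0]]}}

```text
clock: 7.97
tool_pos: [0.5955, 0.1491, 0.1912]
eef_rot: [0.704, 0.074, -0.703, 0.074]
contact_force: [-0.3, -0.0, -1.3]
opening: 0.221
```

```bash
python3 - <<'E'
from h import *
from plant import r
st=r.get_state();plan(st,[.5949,.1475,.18],np.radians(102))
S={}
for n in("top","side"):
    fr=[r.snapshot(n) for _ in range(4)];s=fr[0];s["color"]=np.mean([f["color"] for f in fr],0).astype(np.float32);S[n]=s
    p=st["tool_pos"]
    print(n,"exp die face",proj(s,p-[0,0,.0607]),"collar ctr",proj(s,p-[0,0,.0277]),"btn",proj(s,[.5949,.1475,.119]))
pickle.dump(S,open("s3.pkl","wb"))
a=cv2.resize(S["side"]["color"][200:275,210:280,::-1],(467,500),interpolation=cv2.INTER_CUBIC)
b=cv2.resize(S["top"]["color"][165:240,175:225,::-1],(333,500),interpolation=cv2.INTER_CUBIC)
cv2.imwrite("pics/both3.png",np.clip(np.hstack([a,b])*1.7,0,255).astype(np.uint8))
E
```

```text
pos [0.5955 0.1491 0.1912] clk 7.97 op 0.221 F [-0.3 -0.  -1.3]
turn [ 0.01 -0.07  0.  ] shift cm (pre-turn axes) [1.12 0.14 0.09]
R [[0.001, 0.208, -0.978], [0.0, -0.978, -0.208], [-1.0, -0.0, -0.001]]
top exp die face [[204.2241843  192.34525487]] collar ctr [[198.9081246  187.25533715]] btn [[207.06899846 194.41462721]]
side exp die face [[241.60071467 233.93660774]] collar ctr [[239.72466192 214.77711326]] btn [[243.09444646 240.02164213]]
```

View pics/both3.png

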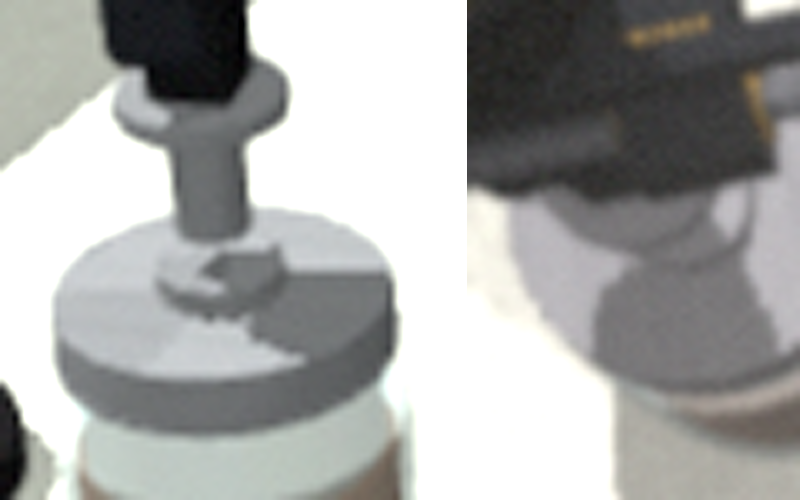

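Relative positions agree with the kinematics to about 1 px in both views. Next comes a small sideways correction, then a careful descent under force feedback.

>>> {"op": "drive_tool", "data": {"deltas": [[[0, 0, 0], [0, 0.12, 0.11], 0], [[0, 0, 0], [0.1, 0, 0], 0], [[0, 0, 0], [0.1, 0, 0], 0], [[0, 0, 0], [0.1, 0, 0], 0], [[0, 0, 0], [0.1, 0, 0], 0], [[0, 0, 0], [0.1, 0, 0], 0], [[0, 0, 0], [0, 0, 0], 0], [[0, 0, 0], [0, 0, 0], 0], [[0, 0, 0], [0, 0, 0], 0]]}}

```text
clock: 9.12
tool_pos: [0.5944, 0.1476, 0.1857]
eef_rot: [0.703, 0.074, -0.703, 0.074]
contact_force: [-0.4, 0.2, -0.9]
opening: 0.227
```

```bash
python3 - <<'E'
from h import *
from plant import r
F=[]
for _ in range(6):
    s=r.snapshot("side");st=r.get_state();F.append(st["contact_force"])
print(np.mean(F,0),np.std(F,0));plan(st,[.5947,.1477,.18],np.radians(102))
E
```

```text
[ 0.14351086 -0.00173584 -1.39677524] [0.64956018 0.57759856 0.53231691]
pos [0.5943 0.1476 0.1857] clk 9.42 op 0.221 F [ 1.   0.5 -1.1]
turn [ 0.01 -0.   -0.  ] shift cm (pre-turn axes) [ 0.57 -0.   -0.04]
R [[0.0, 0.208, -0.978], [-0.0, -0.978, -0.208], [-1.0, 0.0, -0.0]]
```

>>> {"op": "drive_tool", "data": {"deltas": [[[0, 0, 0], [0.05, 0, 0], 0], [[0, 0, 0], [0.05, 0, 0], 0], [[0, 0, 0], [0.05, 0, 0], 0], [[0, 0, 0], [0, 0, 0], 0], [[0, 0, 0], [0, 0, 0], 0]]}}

```text
clock: 9.83
tool_pos: [0.5943, 0.1476, 0.1841]
eef_rot: [-0.703, -0.074, 0.703, -0.074]
contact_force: [0.8, -1.4, -1.1]
opening: 0.225
```

>>> {"op": "drive_tool", "data": {"deltas": [[[0, 0, 0], [0.05, 0, 0], 0], [[0, 0, 0], [0.05, 0, 0], 0], [[0, 0, 0], [0.05, 0, 0], 0], [[0, 0, 0], [0, 0, 0], 0], [[0, 0, 0], [0, 0, 0], 0]]}}

```text
clock: 10.25
tool_pos: [0.5943, 0.1476, 0.1827]
eef_rot: [-0.703, -0.074, 0.703, -0.074]
contact_force: [-0.3, -0.1, -1.3]
opening: 0.223
```

>>> {"op": "drive_tool", "data": {"deltas": [[[0, 0, 0], [0.05, 0, 0], 0], [[0, 0, 0], [0.05, 0, 0], 0], [[0, 0, 0], [0, 0, 0], 0], [[0, 0, 0], [0, 0, 0], 0]]}}

```text
clock: 10.58
tool_pos: [0.5943, 0.1476, 0.1817]
eef_rot: [-0.703, -0.074, 0.703, -0.074]
contact_force: [0.6, 0.6, -0.9]
opening: 0.229
```

>>> {"op": "drive_tool", "data": {"deltas": [[[0, 0, 0], [0.05, 0, 0], 0], [[0, 0, 0], [0.05, 0, 0], 0], [[0, 0, 0], [0, 0, 0], 0], [[0, 0, 0], [0, 0, 0], 0]]}}

```text
clock: 10.92
tool_pos: [0.5944, 0.1476, 0.1813]
eef_rot: [0.703, 0.074, -0.703, 0.074]
contact_force: [-0.8, 0.2, 4.4]
opening: 0.222
```

Contact at about 6 N. A quick check of the centring before the full press.

```bash
python3 - <<'E'
from h import *
from plant import r
F=[]
for i in range(4):
    s=r.snapshot("side");F.append(r.get_state()["contact_force"][2]); c=s["color"].astype(float) if i==0 else c+s["color"]
print(F)
c=(c/4).astype(np.float32)
cv2.imwrite("pics/c4.png",np.clip(cv2.resize(c[205:265,210:280,::-1],(700,600),interpolation=cv2.INTER_CUBIC)*1.7,0,255).astype(np.uint8))
p=[.5943,.1476,.1205];th=np.linspace(0,6.3,60)
for R,z,n in((.009,.1205,"die"),(.015,.1205,"btn"),(.04,.1135,"lid")):
    q=proj(s,np.c_[p[0]+R*np.cos(th),p[1]+R*np.sin(th),th*0+z]);q=(q+.5-[210,205])*10;print(n,q.min(0).round(0),q.max(0).round(0))
E
```

```text
[np.float64(4.833843578351576), np.float64(6.957118791521337), np.float64(4.167865121300261), np.float64(5.44004114649012)]
die [279. 319.] [397. 378.]
btn [240. 299.] [436. 398.]
lid [ 80. 260.] [601. 526.]
```

View pics/c4.png

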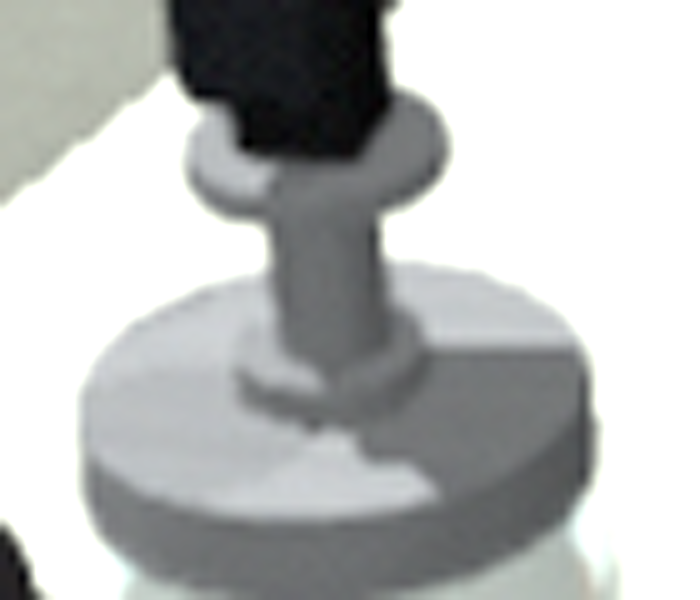

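Die centre column is about 333 and the button about 331 (10x crop), with the front strip near 20 px as expected. It is well centred, so press.

>>> {"op": "drive_tool", "data": {"deltas": [[[0, 0, 0], [0.04, 0, 0], 0], [[0, 0, 0], [0.04, 0, 0], 0], [[0, 0, 0], [0, 0, 0], 0], [[0, 0, 0], [0, 0, 0], 0]]}}

```text
clock: 11.45
tool_pos: [0.5945, 0.1476, 0.1808]
eef_rot: [0.703, 0.074, -0.703, 0.074]
contact_force: [-3.0, -1.0, 8.9]
opening: 0.222
```

>>> {"op": "drive_tool", "data": {"deltas": [[[0, 0, 0], [0.04, 0, 0], 0], [[0, 0, 0], [0.04, 0, 0], 0], [[0, 0, 0], [0, 0, 0], 0], [[0, 0, 0], [0, 0, 0], 0]]}}

```text
clock: 11.78
tool_pos: [0.5945, 0.1476, 0.1804]
eef_rot: [0.704, 0.074, -0.703, 0.074]
contact_force: [-2.1, -1.2, 10.8]
opening: 0.219
```

```bash
python3 - <<'E'
from plant import r
import numpy as np
F=[]
for _ in range(6): r.snapshot("side");F.append(r.get_state()["contact_force"])
print(np.round(F,1).tolist(),np.mean(F,0),r.get_state()["tool_pos"],r.get_state()["clock"])
E
```

```text
[[-3.3, -1.8, 10.6], [-2.9, -0.5, 11.8], [-2.6, -0.6, 11.6], [-2.4, -1.1, 11.4], [-2.7, -0.6, 10.6], [-3.3, 0.0, 11.4]] [-2.86327179 -0.77531357 11.23698392] [0.59455804 0.14761709 0.18045133] 12.0833
```

>>> {"op": "drive_tool", "data": {"deltas": [[[0, 0, 0], [0.03, 0, 0], 0], [[0, 0, 0], [0.02, 0, 0], 0], [[0, 0, 0], [0, 0, 0], 0], [[0, 0, 0], [0, 0, 0], 0], [[0, 0, 0], [0, 0, 0], 0], [[0, 0, 0], [0, 0, 0], 0], [[0, 0, 0], [0, 0, 0], 0], [[0, 0, 0], [0, 0, 0], 0], [[0, 0, 0], [0, 0, 0], 0], [[0, 0, 0], [0, 0, 0], 0], [[0, 0, 0], [0, 0, 0], 0], [[0, 0, 0], [0, 0, 0], 0]]}}

```text
clock: 13.08
tool_pos: [0.5946, 0.1476, 0.1802]
eef_rot: [0.704, 0.074, -0.703, 0.074]
contact_force: [-3.8, -1.4, 12.8]
opening: 0.222
```

```bash
python3 - <<'E'
from plant import r
import numpy as np
F=[]
for _ in range(8): r.snapshot("side");F.append(r.get_state()["contact_force"])
s=r.get_state();print(np.round(F,1).tolist(),np.mean(F,0),s["tool_pos"],s["clock"],s["eef_rot"])
E
```

```text
[[-3.7, -1.0, 12.5], [-2.7, -1.6, 11.5], [-3.0, -1.1, 13.1], [-3.2, -1.0, 13.1], [-2.3, -0.1, 12.9], [-3.2, -0.8, 12.6], [-3.7, -0.2, 11.6], [-2.9, -0.6, 12.2]] [-3.09718813 -0.80597438 12.44394467] [0.59456138 0.14765732 0.18021057] 13.4833 [ 0.70366556  0.07399182 -0.70279444  0.07389157]
```

>>> {"op": "drive_tool", "data": {"deltas": [[[0, 0, 0], [0, 0, 0], 0], [[0, 0, 0], [0, 0, 0], 0], [[0, 0, 0], [0, 0, 0], 0], [[0, 0, 0], [0, 0, 0], 0], [[0, 0, 0], [0, 0, 0], 0], [[0, 0, 0], [0, 0, 0], 0], [[0, 0, 0], [0, 0, 0], 0], [[0, 0, 0], [0, 0, 0], 0], [[0, 0, 0], [0, 0, 0], 0], [[0, 0, 0], [0, 0, 0], 0], [[0, 0, 0], [0, 0, 0], 0], [[0, 0, 0], [0, 0, 0], 0]]}}

```text
clock: 14.48
tool_pos: [0.5946, 0.1476, 0.1802]
eef_rot: [0.704, 0.074, -0.703, 0.074]
contact_force: [-3.0, -1.5, 12.4]
opening: 0.221
```

>>> {"op": "drive_tool", "data": {"deltas": [[[0, 0, 0], [0.03, 0, 0], 0], [[0, 0, 0], [0, 0, 0], 0], [[0, 0, 0], [0, 0, 0], 0], [[0, 0, 0], [0, 0, 0], 0], [[0, 0, 0], [0, 0, 0], 0], [[0, 0, 0], [0, 0, 0], 0], [[0, 0, 0], [0, 0, 0], 0], [[0, 0, 0], [0, 0, 0], 0], [[0, 0, 0], [0, 0, 0], 0], [[0, 0, 0], [0, 0, 0], 0], [[0, 0, 0], [0, 0, 0], 0], [[0, 0, 0], [0, 0, 0], 0]]}}

```text
clock: 15.48
tool_pos: [0.5946, 0.1476, 0.1801]
eef_rot: [0.704, 0.074, -0.703, 0.074]
contact_force: [-3.8, -0.7, 14.0]
opening: 0.22
```

```bash
python3 - <<'E'
from h import *
from plant import r
F=[]
for i in range(5):
    s=r.snapshot("side");F.append(r.get_state()["contact_force"]); c=s["color"].astype(float) if i==0 else c+s["color"]
st=r.get_state();print(np.mean(F,0),st["tool_pos"],st["clock"])
c=(c/5).astype(np.float32)
cv2.imwrite("pics/c5.png",np.clip(cv2.resize(c[185:265,210:280,::-1],(525,600),interpolation=cv2.INTER_CUBIC)*1.7,0,255).astype(np.uint8))
E
```

```text
[-4.24819392 -0.58721338 13.6834208 ] [0.59456713 0.14758919 0.18004391] 15.7333
```

View pics/c5.png

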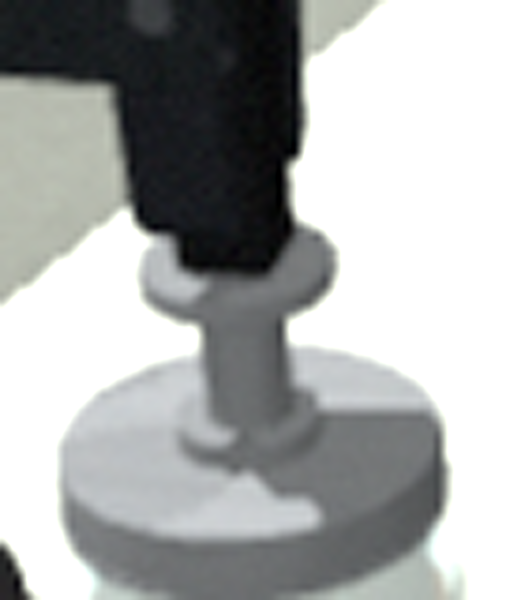

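Still square and centred at about 15 N. Lift straight up.

>>> {"op": "drive_tool", "data": {"deltas": [[[0, 0, 0], [-0.1, 0, 0], 0], [[0, 0, 0], [-0.1, 0, 0], 0], [[0, 0, 0], [-0.2, 0, 0], 0], [[0, 0, 0], [-0.6, 0, 0], 0], [[0, 0, 0], [-1, 0, 0], 0], [[0, 0, 0], [-1, 0, 0], 0], [[0, 0, 0], [-1, 0, 0], 0], [[0, 0, 0], [-1, 0, 0], 0], [[0, 0, 0], [-1, 0, 0], 0], [[0, 0, 0], [-1, 0, 0], 0], [[0, 0, 0], [0, 0, 0], 0], [[0, 0, 0], [0, 0, 0], 0]]}}

```text
clock: 16.73
tool_pos: [0.5947, 0.1477, 0.2491]
eef_rot: [0.704, 0.074, -0.703, 0.074]
contact_force: [-0.1, 0.0, -1.4]
opening: 0.221
```

```bash
python3 - <<'E'
from h import *
from plant import r
plan(r.get_state(),[.4411,-.1844,.2536],np.radians(102))
S=pickle.load(open("s2.pkl","rb"))
# holder hole from side1-time view is not pickled; fit the hole now in top view
fr=[r.snapshot("top") for _ in range(3)];s=fr[0];c=np.mean([f["color"] for f in fr],0).astype(np.float32)
print("pred hole",proj(s,[.4411,-.1844,.04]))
x,y=proj(s,[.4411,-.1844,.04])[0].astype(int)
cv2.imwrite("pics/hole.png",np.clip(cv2.resize(c[y-35:y+35,x-40:x+40,::-1],(640,560),interpolation=cv2.INTER_CUBIC)*2.5,0,255).astype(np.uint8));print(x-40,y-35)
th=np.linspace(0,6.3,60);q=(proj(s,np.c_[.4411+.012*np.cos(th),-.1844+.012*np.sin(th),th*0+.04])+.5-[x-40,y-35])*8;print(q.min(0),q.max(0))
E
```

```text
pos [0.5947 0.1477 0.2491] clk 16.73 op 0.221 F [-0.1  0.  -1.4]
turn [ 0.01 -0.09  0.  ] shift cm (pre-turn axes) [-0.49 29.28 21.93]
R [[0.001, 0.208, -0.978], [0.0, -0.978, -0.208], [-1.0, -0.0, -0.002]]
pred hole [[429.80127201 298.21670493]]
389 263
[269.11565697 224.07991401] [391.71289496 347.57754241]
```

View pics/hole.png

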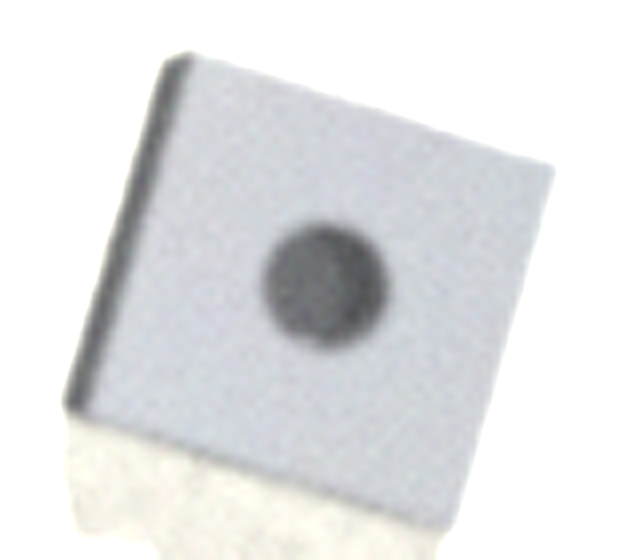

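The hole centre is at (326,286) in the crop against (330,286) predicted from the original grasp pose, about 0.7 mm off. Go back to it.

>>> {"op": "drive_tool", "data": {"deltas": [[[0, 0, 0], [-0.3, 1, 0.7], 0], [[0, 0, 0], [0, 2, 1.5], 0], [[0, 0, 0], [0, 3, 2.3], 0], [[0, 0, 0], [0, 3, 2.2], 0], [[0, 0, 0], [0, 3, 2.3], 0], [[0, 0, 0], [0, 3, 2.2], 0], [[0, 0, 0], [0, 3, 2.3], 0], [[0, 0, 0], [0, 3, 2.2], 0], [[0, 0, 0], [0, 3, 2.3], 0], [[0, 0, 0], [0, 2.5, 1.8], 0], [[0, 0, 0], [0, 1.8, 1.4], 0], [[0, 0, 0], [0, 1, 0.7], 0]]}}

```text
clock: 17.88
tool_pos: [0.4378, -0.1887, 0.2512]
eef_rot: [-0.703, -0.071, 0.704, -0.072]
contact_force: [-0.2, 0.2, -2.6]
opening: 0.225
```

>>> {"op": "drive_tool", "data": {"deltas": [[[0, 0, 0], [0, 0, 0], 0], [[0, 0, 0], [0, 0, 0], 0], [[0, 0, 0], [0, 0, 0], 0], [[0, 0, 0], [0, 0, 0], 0], [[0, 0, 0], [0, 0, 0], 0], [[0, 0, 0], [0, 0, 0], 0]]}}

```text
clock: 18.38
tool_pos: [0.4415, -0.1836, 0.2513]
eef_rot: [0.703, 0.075, -0.703, 0.075]
contact_force: [-0.4, -0.3, -1.2]
opening: 0.224
```

```bash
python3 - <<'E'
from h import *
from plant import r
plan(r.get_state(),[.4411,-.184,.0707],np.radians(102))
E
```

```text
pos [ 0.4415 -0.1836  0.2513] clk 18.38 op 0.224 F [-0.4 -0.3 -1.2]
turn [ 0.12 -0.01  0.01] shift cm (pre-turn axes) [18.06  0.03  0.05]
R [[0.0, 0.21, -0.978], [0.0, -0.978, -0.21], [-1.0, -0.0, -0.0]]
```

>>> {"op": "drive_tool", "data": {"deltas": [[[0, 0, 0], [1, 0.03, 0.05], 0], [[0, 0, 0], [2, 0, 0], 0], [[0, 0, 0], [2, 0, 0], 0], [[0, 0, 0], [2, 0, 0], 0], [[0, 0, 0], [2, 0, 0], 0], [[0, 0, 0], [2, 0, 0], 0], [[0, 0, 0], [1.5, 0, 0], 0], [[0, 0, 0], [0.8, 0, 0], 0], [[0, 0, 0], [0.3, 0, 0], 0], [[0, 0, 0], [0, 0, 0], 0], [[0, 0, 0], [0, 0, 0], 0]]}}

```text
clock: 19.3
tool_pos: [0.4412, -0.185, 0.1159]
eef_rot: [0.704, 0.074, -0.703, 0.074]
contact_force: [-0.4, -0.1, -2.4]
opening: 0.227
```

>>> {"op": "drive_tool", "data": {"deltas": [[[0, 0, 0], [0.4, 0, 0], 0], [[0, 0, 0], [0.4, 0, 0], 0], [[0, 0, 0], [0.4, 0, 0], 0], [[0, 0, 0], [0, 0, 0], 0], [[0, 0, 0], [0, 0, 0], 0], [[0, 0, 0], [0, 0, 0], 0]]}}

```text
clock: 19.8
tool_pos: [0.4407, -0.185, 0.1033]
eef_rot: [-0.703, -0.074, 0.703, -0.074]
contact_force: [0.0, 0.6, -1.7]
opening: 0.227
```

>>> {"op": "drive_tool", "data": {"deltas": [[[0, 0, 0], [0, -0.09, -0.05], 0], [[0, 0, 0], [0, 0, 0], 0], [[0, 0, 0], [0.2, 0, 0], 0], [[0, 0, 0], [0.2, 0, 0], 0], [[0, 0, 0], [0.2, 0, 0], 0], [[0, 0, 0], [0, 0, 0], 0], [[0, 0, 0], [0, 0, 0], 0]]}}

```text
clock: 20.38
tool_pos: [0.4408, -0.184, 0.0971]
eef_rot: [-0.703, -0.074, 0.703, -0.074]
contact_force: [-1.1, 0.1, -1.2]
opening: 0.22
```

Die is in the hole (die face at about 36 mm, no contact force). Continue down about 25 mm.

>>> {"op": "drive_tool", "data": {"deltas": [[[0, 0, 0], [0.3, 0, 0], 0], [[0, 0, 0], [0.3, 0, 0], 0], [[0, 0, 0], [0.3, 0, 0], 0], [[0, 0, 0], [0.3, 0, 0], 0], [[0, 0, 0], [0.3, 0, 0], 0], [[0, 0, 0], [0.3, 0, 0], 0], [[0, 0, 0], [0.3, 0, 0], 0], [[0, 0, 0], [0.2, 0, 0], 0], [[0, 0, 0], [0.1, 0, 0], 0], [[0, 0, 0], [0, 0, 0], 0], [[0, 0, 0], [0, 0, 0], 0], [[0, 0, 0], [0, 0, 0], 0]]}}

```text
clock: 21.38
tool_pos: [0.441, -0.184, 0.0734]
eef_rot: [0.703, 0.074, -0.703, 0.074]
contact_force: [0.7, 1.0, -1.8]
opening: 0.225
```

>>> {"op": "drive_tool", "data": {"deltas": [[[0, 0, 0], [0.05, 0, 0], 0], [[0, 0, 0], [0.05, 0, 0], 0], [[0, 0, 0], [0.05, 0, 0], 0], [[0, 0, 0], [0.05, 0, 0], 0], [[0, 0, 0], [0, 0, 0], 0], [[0, 0, 0], [0, 0, 0], 0]]}}

```text
clock: 21.88
tool_pos: [0.4409, -0.184, 0.0713]
eef_rot: [-0.703, -0.074, 0.703, -0.074]
contact_force: [0.6, -0.4, -1.9]
opening: 0.228
```

>>> {"op": "drive_tool", "data": {"deltas": [[[0, 0, 0], [0.05, 0, 0], 0], [[0, 0, 0], [0.04, 0, 0], 0], [[0, 0, 0], [0, 0, 0], 0], [[0, 0, 0], [0, 0, 0], 0]]}}

```text
clock: 22.22
tool_pos: [0.441, -0.184, 0.0707]
eef_rot: [0.703, 0.074, -0.703, 0.074]
contact_force: [0.3, 0.1, 4.2]
opening: 0.227
```

Seated at the same height as at the grasp, with contact felt. Release and retreat.

>>> {"op": "drive_tool", "data": {"deltas": [[[0, 0, 0], [0, 0, 0], 2.1], [[0, 0, 0], [0, 0, 0], 2.3], [[0, 0, 0], [0, 0, 0], 2.6], [[0, 0, 0], [0, 0, 0], 3.5], [[0, 0, 0], [0, 0, 0], 5], [[0, 0, 0], [0, 0, 0], 8], [[0, 0, 0], [0, 0, 0], 8], [[0, 0, 0], [0, 0, 0], 8], [[0, 0, 0], [0, 0, 0], 8], [[0, 0, 0], [0, 0, 0], 8], [[0, 0, 0], [0, 0, 0], 8], [[0, 0, 0], [0, 0, 0], 8]]}}

```text
clock: 23.22
tool_pos: [0.441, -0.184, 0.0704]
eef_rot: [0.703, 0.074, -0.703, 0.074]
contact_force: [0.0, 0.3, 0.2]
opening: 0.906
```

>>> {"op": "drive_tool", "data": {"deltas": [[[0, 0, 0], [-0.5, 0, 0], 8], [[0, 0, 0], [-1, 0, 0], 8], [[0, 0, 0], [-2, 0, 0], 8], [[0, 0, 0], [-2, 0, 0], 8], [[0, 0, 0], [-2, 0, 0], 8], [[0, 0, 0], [-2, 0, 0], 8], [[0, 0, 0], [-2, 0, 0], 8], [[0, 0, 0], [-2, 0, 0], 8], [[0, 0, 0], [-2, 0, 0], 8], [[0, 0, 0], [-1, 0, 0], 8], [[0, 0, 0], [0, 0, 0], 8], [[0, 0, 0], [0, 0, 0], 8]]}}

```text
clock: 24.22
tool_pos: [0.441, -0.1841, 0.2363]
eef_rot: [0.704, 0.074, -0.703, 0.074]
contact_force: [-0.5, -0.6, 0.7]
opening: 0.906
```

```bash
python3 - <<'E'
from h import *
from plant import r
s=r.snapshot("side");st=r.get_state();print(st["tool_pos"],st["opening"],st["contact_force"],st["clock"])
S=pickle.load(open("s0.pkl","rb"))["side"]["color"]
a=np.vstack([S[170:320,150:420],s["color"][170:320,150:420]])[:,:,::-1]
d=cv2.absdiff(cv2.GaussianBlur(S,(5,5),0),cv2.GaussianBlur(s["color"],(5,5),0)).max(2)
for n,(x0,y0,x1,y1) in dict(stamp=(365,172,418,240),jar=(215,230,277,312),tall=(175,285,242,380),small=(280,212,330,262),seal=(160,250,216,286)).items():print(n,(d[y0:y1,x0:x1]>25).mean().round(3))
cv2.imwrite("pics/end.png",np.clip(cv2.resize(a,None,fx=2,fy=2,interpolation=cv2.INTER_CUBIC)*1.6,0,255).astype(np.uint8))
E
```

```text
[ 0.44051658 -0.18392805  0.23550529] 0.910553683544904 [-0.49597247  1.03903842  0.22393506] 24.2667
stamp 0.0
jar 0.0
tall 0.0
small 0.0
seal 0.0
```

View pics/end.png

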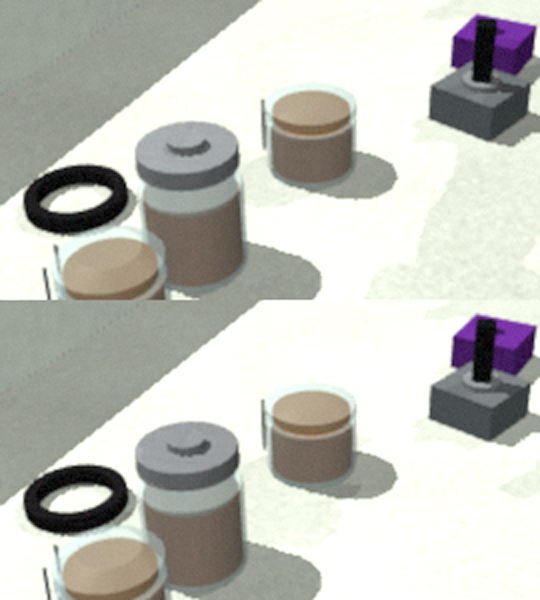

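Before (upper half) and after (lower half) match: the stamp is upright and fully down in the grey block, and nothing else has moved.

```bash
python3 -c "
from plant import r
print(r.finish_job())"
```

```text
the job is handed in; nothing more can be done
None
```

The stamp marked the steel-lid jar, was lifted off, and is back in its grey holder. The job is handed in; no verdict was reported.

- **Press:** the die pressed the middle of the button at an estimated 14–15 N for over 3 s. That figure is the wrist force plus the stamp's own weight of about 1.4 N. Before the full press, the side camera showed the die within about 0.5 mm of the button's centre. The highest force I read was about 15.5 N, well under 24 N, though I only read the force at intervals. A sideways force of 3–4 N also showed at the wrist during the press.
- **Lift:** I raised the stamp about 69 mm straight up, with no measurable sideways shift of the tool.
- **Return:** the stamp seated at the same tool height as when I picked it up, and I felt contact before letting go.
- **Last checks:** the before and after side pictures showed no change at the stamp, any of the three jars or the seals. The arm was clear, 0.24 m above the table, and the job took about 24 s.
- **Disagreement:** early on, the two cameras differed by about 6–7 mm on the stamp's position. I relied on the top camera and the relative position of die and lid, and the later checks matched that.

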